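# Set the flow selector lever through its gate to the green slot

## Robot

A 6-joint arm with a two-finger parallel gripper is mounted at the origin on the work surface. World frame = base frame: x ahead of the robot, y to its left, z up, the work surface at z = 0. Lengths are in m, angles in rad, forces in N, time in s.
With the tool pointing down it reaches from about 0.425 to 0.95 m from the base axis. Payload 3.5 kg.
Tool frame: the origin (TCP) lies midway between the tips of the shut fingers; the grasp point (between the pads) lies 19 mm behind it; z points along the fingers, y is the line along which they close (so a half turn about z gives the same grasp; the last joint's range is limited). The gripper opens to 85 mm and grips with 20 to 120 N. Pads are 22 mm wide; open, the fingers measure 114 mm over their backs; the gripper's body (76 mm by 85 mm) begins 54 mm behind the grasp point. The pads swing forward as they close: fully open they stand 13 mm farther back than shut.
Start: joints at [-1.498, 0.286, 1.577, -0, 1.279, -0.15], TCP at [0.149, -0.658, 0.231] pointing down, gripper open.
Joint ranges: [-2.77, 2.77], [-0.9, 2.22], [0.21, 2.48], [-1.53, 4.67], [0.24, 2.81], [-2.84, 2.84]. Speed limits (rad/s): [2.79, 2.79, 3.14, 3.14, 3.14, 3.14].

## Interface

Orientations are given as a unit quaternion [x, y, z, w].
In Python, from plant import ctrl, cams, order gives the robot as it stands.
- The arm moves only by the tool move_arm, never from a script. Its argument "plan" is one flat list of numbers, 7 for each row, row after row: the shift along the world's x, y, z in mm, then the turn, a rotation vector about the world's x, y, z in degrees, then the finger opening in mm, from 0 to 85.4. A call has 1 to 12 rows; each row shifts and turns the commanded pose from where the row before left it; what a row does not reach is not made up. A row lasts 1/10 s, in which the tool goes at most 50 mm and 8.59 degrees, less where a joint would pass 70% of its speed; a pose out of reach is approached as far as the arm can. A call is refused whole if a number of a shift passes 50 or a number of a turn 8.59, either way. A call with a gripper value outside its range is refused whole. The fingers move at their own pace and stop on an object; "newtons" is the grip in N (left out, the last holds). Time passes only in rows, so rows that do not move let the fingers close. It gives the time, the measured TCP pose, the force, the opening and the grip force at its end, in the units of the state.
- ctrl.get_state(): the state, without advancing time (a new reading comes with each control period).
- cams.read_camera(name): name is "scene" or "side" or "wrist"; returns a dict with "color" (480x640x3 uint8, red, green, blue), "fov_y" (degrees; the focal length in pixels is half the picture's height over the tangent of half this angle, whatever the lens; pixels are square), "cx", "cy" (the principal point, pixels), "origin" and "orientation" of the camera in the world; the wrist camera has in their place "T_tool_cam" (4x4, takes a point from camera to tool coordinates, whose origin is the TCP and whose axes are the flange's). Camera axes: x right, y up, looking along -z (the intrinsics and any distortion apply to the point x, -y, -z); pixel columns grow to the right and rows downward; lengths in m; the calibration is good to about 2 mm. A picture is of the moment at which its call begins: read the wrist's pose just before it. There is no depth.
- order.sign_off(): hands the job in; it is judged then, once.
The state is a dict: "time": time; "qpos": joint angles; "dq": joint speeds; "joint_efforts": joint torques, N m; "eef_pos": TCP position; "tcp_rot": TCP orientation; "contact_force": force on the tool from outside, world axes, zero at the start; "wrist_torque": the same for the moment, N m; "opening": opening from 0.0 (shut) to 1.0 (fully open); "finger_force": force on a finger pad.
Only numpy, scipy, OpenCV 4.12 (cv2) and the standard library are available. Lean on these libraries where they do the work, as an engineer would, in place of code of your own. Each camera call takes 0.05 s, during which the arm holds its last target. There are 200 camera calls.

## Task

Push the ball-topped lever of the water-flow selector out of its parking slot, along the cross channel and fully home into the slot marked by the green disc, and leave it there. Only push it, with the fingertips or the outside of the fingers: never take the ball or the stick between the fingers, and do not force it hard against the gate. Leave the other things on the shelf where they are.

Things in the scene. Friction and masses are not known exactly. Their poses are not given: they have to be found in the camera images.
- selector: fixed water-flow selector: grey box 116 (x) x 140 (y) x 70 mm high with an aluminium gate plate on top. Origin under its centre; x points away from the robot (turned by up to 0.5 rad), y left, z up. Low stubs stick out 30 mm from its far and right sides
- gate (a point): centre of the gate plate's top, 70 mm up. Slots in the plate, 13 mm wide, selector axes: a cross channel along y from -30.5 to +30.5 mm; at y = +24 and -24 mm slots run from it both ways to x = +24 and -24 mm (four corner slots); at y = 0 the parking slot runs only to x = -24 mm; opposite it the channel wall is closed
- knob (a point): centre of the black ball, 32 mm across, on the lever, a 9 mm stick that pivots all ways 8 mm above the shelf under the gate's centre. Ball centre 120 mm from the pivot (128 mm up when upright, 114 in a corner slot); stick bare for 34 mm below it. 1.5 to 3 N moves it; it stays where left. The gate stops the ball 34 to 38 mm fore or aft, 40 to 48 mm sideways. Starts in the parking slot
- neck (a point): point on the lever's stick, 28 mm below the ball's centre
- lever_fore (a joint): lean of the lever towards selector +x, rad; 0 upright (in the cross channel), about +0.31 or -0.31 fully home in a far or near slot; starts between -0.29 and -0.20
- lever_side (a joint): lean of the lever towards selector +y (left), rad; 0 in the middle, about +0.37 or -0.37 in line with the left or right slots
- green_disc: flat green disc, 26 mm across, 3 mm thick, fixed on the gate plate beyond the end of one corner slot, marking it; origin under its centre. Which disc marks which corner changes. It lies 34 mm ahead of or behind the gate's centre (selector x) and 44 mm left or right of it (y). With the lever fully home in this slot the ball's centre is right above the disc, about 44 mm over the plate
- red_disc: flat red disc, 26 mm across, 3 mm thick, fixed on the gate plate beyond the end of one corner slot, marking it; origin under its centre. Which disc marks which corner changes. It lies 34 mm ahead of or behind the gate's centre (selector x) and 44 mm left or right of it (y). With the lever fully home in this slot the ball's centre is right above the disc, about 44 mm over the plate
- blue_disc: flat blue disc, 26 mm across, 3 mm thick, fixed on the gate plate beyond the end of one corner slot, marking it; origin under its centre. Which disc marks which corner changes. It lies 34 mm ahead of or behind the gate's centre (selector x) and 44 mm left or right of it (y). With the lever fully home in this slot the ball's centre is right above the disc, about 44 mm over the plate
- yellow_disc: flat yellow disc, 26 mm across, 3 mm thick, fixed on the gate plate beyond the end of one corner slot, marking it; origin under its centre. Which disc marks which corner changes. It lies 34 mm ahead of or behind the gate's centre (selector x) and 44 mm left or right of it (y). With the lever fully home in this slot the ball's centre is right above the disc, about 44 mm over the plate
- tweezer: loose stainless steel tweezer lying flat, 210 mm long (along its x), 20 mm wide, 9 mm high; origin under its middle; bystander
- feeding_ring: loose red plastic feeding ring lying flat, 90 mm across, 10 mm high; origin under its centre; bystander
- cup_holder: loose grey suction-cup holder, 44 mm across, 40 mm high, standing on its cup; origin under its centre; bystander
- dropper_bottle: loose empty clear dropper bottle with white twist cap, 32 mm across, 88 mm high, upright; origin under its centre; bystander
- food_jar: loose fish-food jar with orange cap, 56 mm across, 75 mm high, upright; origin under its centre; bystander
- scraper: loose black and blue magnetic glass scraper, 42 x 75 x 32 mm high; origin under its centre; bystander
There are look-alikes about, which are no part of the job. What is shaped like the selector but pink or red is not meant.

How it is judged:
By the outcome, as a careful person would: the job done as asked, in the order asked, and still so for the second after the job is handed in, with the robot touching nothing.
It also fails if it takes over 45 s, if anything falls off the work surface, if the arm or the gripper's body presses on something with over 40 N, if the wrist force passes 120 N, or if a joint passes its speed limit or range.

## Working session

There is one attempt and no reset: what is moved stays moved. The work goes in short steps, Python scripts to look and compute and a tool call to move; the robot and the scene stay as the last step left them, time stands still between calls to the robot, and variables do not carry over. Pictures are saved under pics/ and viewed, at most 12 in all, crops included, and the job is handed in when it is done.

Besides the shell and the picture viewer there is one more tool, called after ">>>" as name(argument=value, ...) on one line, values as JSON. move_arm: Moves the arm, as the interface text tells. Its arguments: {"type":"object","properties":{"plan":{"type":"array","items":{"type":"number"}},"newtons":{"type":"number"}},"required":["plan"]}

```bash
mkdir -p pics
cat > h.py <<'E'
import numpy as np, cv2
from scipy.spatial.transform import Rotation as R
from plant import ctrl, cams, order
def shot(name, f=None):
    s=ctrl.get_state(); d=cams.read_camera(name)
    if "T_tool_cam" in d:
        T=np.eye(4); T[:3,:3]=R.from_quat(s["tcp_rot"]).as_matrix(); T[:3,3]=s["eef_pos"]
        d["T"]=T@np.array(d["T_tool_cam"])
    else:
        T=np.eye(4); T[:3,:3]=R.from_quat(d["orientation"]).as_matrix(); T[:3,3]=d["origin"]; d["T"]=T
    if f: cv2.imwrite("pics/"+f, d["color"][:,:,::-1])
    return d
def ray(d,u,v):
    fl=240/np.tan(np.radians(d["fov_y"])/2)
    p=np.array([[[u,v]]],float); k=d.get("distortion",d.get("dist"))
    K=np.array([[fl,0,d["cx"]],[0,fl,d["cy"]],[0,0,1]])
    q=cv2.undistortPoints(p,K,np.array(k,float) if k is not None else None)[0,0]
    return d["T"][:3,3], d["T"][:3,:3]@np.array([q[0],-q[1],-1.])
def onz(d,u,v,z):
    o,r=ray(d,u,v); return o+r*(z-o[2])/r[2]
def tri(a,b):
    A=np.zeros((3,3));c=np.zeros(3)
    for o,r in (a,b):
        r=r/np.linalg.norm(r);P=np.eye(3)-np.outer(r,r);A+=P;c+=P@o
    return np.linalg.solve(A,c)
E
python3 - <<'E'
from h import *
for n in("scene","side"):
    d=shot(n,n+"0.png"); print({k:(v if k!="color" else 0) for k,v in d.items()})
print(shot("wrist").keys(), ctrl.get_state())
E
```

```text
{'color': 0, 'fov_y': 56.8959371102781, 'cx': 324.8637826743159, 'cy': 242.8455434064092, 'origin': array([1.17258959, 0.56899811, 0.66707452]), 'orientation': array([0.21052435, 0.44191233, 0.79737505, 0.35296746]), 'T': array([[-0.66218694, -0.37682828,  0.64769507,  1.17258959],
       [ 0.7489615 , -0.36025493,  0.55612324,  0.56899811],
       [ 0.02377238,  0.85335622,  0.52078598,  0.66707452],
       [ 0.        ,  0.        ,  0.        ,  1.        ]])}
{'color': 0, 'fov_y': 44.700655601611004, 'cx': 296.44073793755564, 'cy': 234.16968155453594, 'origin': array([-0.0255521 ,  0.96085977,  1.41106222]), 'orientation': array([-0.07519984,  0.33602446,  0.91044942, -0.2291602 ]), 'T': array([[-0.88366117,  0.36673957, -0.29093817, -0.0255521 ],
       [-0.46781551, -0.66914633,  0.57740093,  0.96085977],
       [ 0.01707556,  0.64633218,  0.76286509,  1.41106222],
       [ 0.        ,  0.        ,  0.        ,  1.        ]])}
dict_keys(['color', 'fov_y', 'cx', 'cy', 'T_tool_cam', 'T']) {'time': 0.15, 'qpos': array([-1.49804527e+00,  2.87024570e-01,  1.57783346e+00,  3.77669467e-05,
        1.27857448e+00, -1.49963415e-01]), 'dq': array([ 0.00014897, -0.0016983 , -0.00483536, -0.00112909,  0.00116301,
        0.00101044]), 'joint_efforts': array([ 5.20787889e-04, -4.06603825e+01, -2.93141985e+01, -1.85045014e-04,
        3.95583353e-03, -1.04562215e-06]), 'eef_pos': array([ 0.14911764, -0.65781008,  0.23022724]), 'tcp_rot': array([ 9.93806373e-01,  1.11121764e-01,  5.35703796e-05, -9.18540898e-04]), 'contact_force': array([-0.01242657, -1.02559046, -1.54333869]), 'wrist_torque': array([ 0.03285979,  0.04512826, -0.00124679]), 'finger_force': 0.0, 'opening': 1.0000962034989653}
```

View pics/scene0.png

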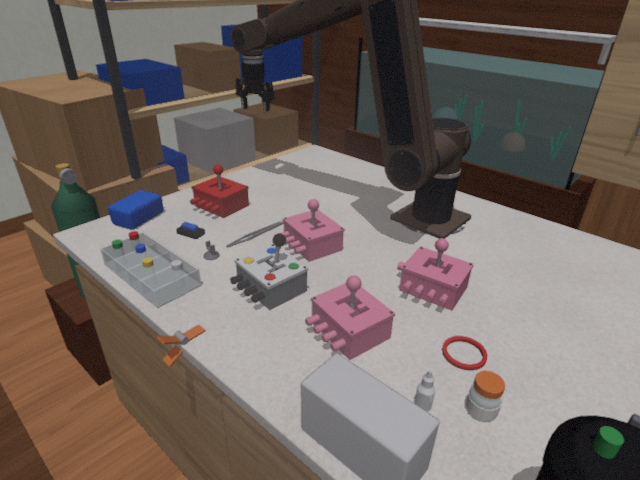

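View pics/side0.png

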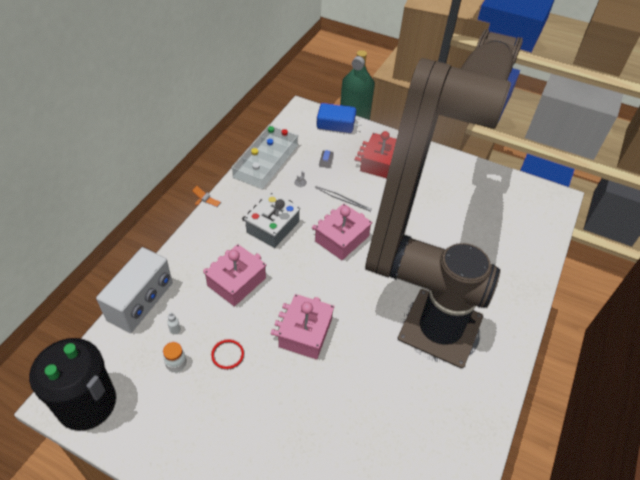

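Candidates in the scene view: grey selector (272,275), pink (313,232), (352,315) and (436,275), red (220,193), and compartment tray (150,265). I choose the grey one with the black ball at (279,240). In the side view it is at (272,218). I'll check it in one close crop.

Run:
```python
from h import *
a=cv2.imread("pics/scene0.png")[225:310,222:322]; b=cv2.imread("pics/side0.png")[185:250,235:310]
a=cv2.resize(a,(400,340),interpolation=3); b=cv2.resize(b,(392,340),interpolation=3)
cv2.imwrite("pics/crop0.png",np.hstack([a,b]))
ds=shot("scene"); dd=shot("side")
def blobs(d,x0,x1,y0,y1):
    hsv=cv2.cvtColor(d["color"],cv2.COLOR_RGB2HSV); out={}
    for n,(lo,hi) in dict(green=((50,100,40),(85,255,255)),red=((172,120,60),(180,255,255)),red0=((0,120,60),(6,255,255)),yellow=((18,100,80),(32,255,255)),blue=((100,110,80),(125,255,255)),black=((0,0,0),(180,255,48))).items():
        m=np.zeros((480,640),np.uint8); m[y0:y1,x0:x1]=cv2.inRange(hsv,lo,hi)[y0:y1,x0:x1]
        _,_,st,c=cv2.connectedComponentsWithStats(m)
        for s,cc in zip(st[1:],c[1:]):
            if s[4]>12: print(n,s,cc.round(1))
print("scene");blobs(ds,232,308,230,285);print("side");blobs(dd,240,303,190,240)
```

```text
scene
green [290 264   7   4  15] [293.1 265.6]
red0 [265 274  10   6  44] [269.7 276.5]
yellow [244 258  10   5  40] [248.1 260. ]
blue [267 248   9   5  33] [271.  250.2]
side
green [270 224   6   4  20] [272.5 225.5]
red0 [252 214   7   4  20] [255.  215.7]
yellow [269 197   7   5  23] [272.1 199.1]
blue [287 206   6   5  24] [289.5 208.2]
```

View pics/crop0.png

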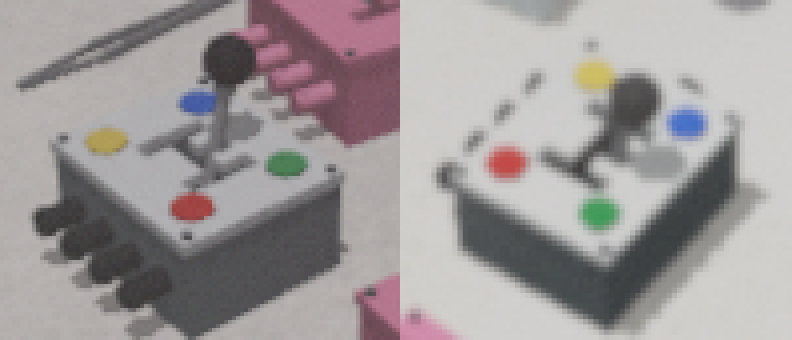

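The crop confirms the grey selector: black ball at scene (279,240) and side (280,204), green disc at scene (293,265) and side (272,225). Red, yellow and blue are on the other corners.

Run:
```python
from h import *
ds=shot("scene"); dd=shot("side")
P={}
for n,s,e in (("g",(293.5,265.9),(272.5,225.5)),("r",(269.7,276.7),(255,215.7)),("y",(248.4,260),(272.1,199.2)),("b",(271,250.2),(289.5,208.2))):
    p=onz(ds,*s,.073);q=onz(dd,*e,.073); P[n]=(p+q)/2; print(n,p.round(4),q.round(4))
c=sum(P.values())/4; print("c",c)
print("knob",tri(ray(ds,279,240),ray(dd,280,204)))
for i in "gryb":
  for j in "gryb":
    if i<j: print(i,j,(P[i]-P[j])[:2].round(4),np.linalg.norm(P[i]-P[j]).round(4), np.degrees(np.arctan2(*(P[i]-P[j])[1::-1])).round(1))
```

```text
g [ 0.5635 -0.0497  0.073 ] [ 0.5648 -0.0474  0.073 ]
r [ 0.6315 -0.0583  0.073 ] [ 0.6317 -0.0564  0.073 ]
y [ 0.6202 -0.1459  0.073 ] [ 0.6201 -0.143   0.073 ]
b [ 0.553  -0.1392  0.073 ] [ 0.5535 -0.1354  0.073 ]
c [ 0.59228198 -0.09692965  0.073     ]
knob [ 0.56459546 -0.0950609   0.12531129]
g r [-0.0675  0.0088] 0.068 172.6
g y [-0.056   0.0959] 0.111 120.3
r y [0.0115 0.0871] 0.0879 82.5
b g [-0.0109 -0.0887] 0.0894 -97.0
b r [-0.0784 -0.08  ] 0.112 -134.4
b y [-0.0669  0.0071] 0.0673 173.9
```

>>> move_arm(plan=[31,47,0,0,0,-1.7,0,31,47,0,0,0,-1.7,0,31,47,0,0,0,-1.7,0,31,47,0,0,0,-1.7,0,31,47,0,0,0,-1.7,0,31,47,0,0,0,-1.7,0,31,47,0,0,0,-1.7,0,31,47,0,0,0,-1.7,0,31,47,0,0,0,-1.7,0,31,47,0,0,0,-1.7,0,31,47,0,0,0,-1.7,0,31,47,0,0,0,-1.7,0])

```text
time: 1.55
eef_pos: [0.4804, -0.1555, 0.2318]
tcp_rot: [0.998, -0.067, 0.001, 0.0]
contact_force: [0.6, -0.7, -0.9]
opening: -0.002
finger_force: 0.0
```

Run:
```python
from h import *
s=ctrl.get_state(); r=R.from_quat(s["tcp_rot"]).as_matrix(); print(s["eef_pos"],r.round(3),s["opening"],s["contact_force"])
shot("wrist","w1.png")
```

```text
[ 0.48037223 -0.15553754  0.23178182] [[ 0.991 -0.134  0.001]
 [-0.134 -0.991 -0.001]
 [ 0.001  0.001 -1.   ]] -0.0018391283705507437 [ 0.58614422 -0.72520924 -0.88365682]
```

View pics/w1.png

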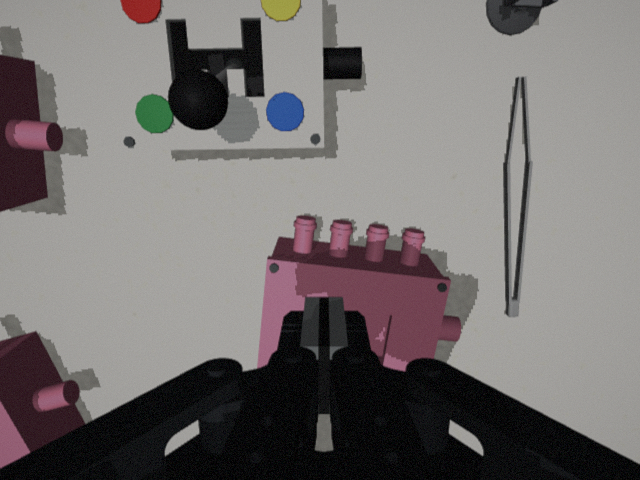

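The wrist view shows the black ball at (198,99), green (154,113), blue (285,111), red (141,5) and yellow (281,4). The shut fingertips are near (323,300), and the selector is nearly square to the picture.

Run:
```python
from h import *
d=shot("wrist"); hsv=cv2.cvtColor(d["color"],cv2.COLOR_RGB2HSV)
P={}
for n,lo,hi in (("g",(50,100,40),(85,255,255)),("b",(100,110,80),(125,255,255))):
    m=cv2.inRange(hsv,lo,hi); _,_,st,c=cv2.connectedComponentsWithStats(m); i=1+np.argmax(st[1:,4]); P[n]=onz(d,*c[i],.073); print(n,c[i],st[i],P[n])
for i,(u,v) in dict(r=(141,5),y=(281,4)).items(): print(i,onz(d,u,v,.073))
v=P["g"]-P["b"]; yaw=np.arctan2(-v[0],v[1]); ex=np.array([np.cos(yaw),np.sin(yaw)]); 
c=(P["g"]+P["b"])[:2]/2+.034*ex; print("yaw",np.degrees(yaw),np.linalg.norm(v),"c",c)
k=onz(d,198,99,.125)[:2]; ey=np.array([-ex[1],ex[0]]); print("knob",k,(k-c)@ex,(k-c)@ey)
for q in ((-70,0),(-16-11,0),(0,-50),(0,28)):
    print(q,c+ex*q[0]/1e3+ey*q[1]/1e3)
```

```text
g [166.05045872 116.46146789] [ 148   98   37   38 1090] [ 0.56774957 -0.05245032  0.073     ]
b [295.9189919  114.93519352] [ 278   96   37   39 1111] [ 0.55740337 -0.13944976  0.073     ]
r [ 0.63581367 -0.05238648  0.073     ]
y [ 0.62483737 -0.14000024  0.073     ]
yaw -6.7819147259629045 0.087612474907363 c [ 0.59633857 -0.09996512]
knob [ 0.57230745 -0.09062191] -0.024966317690714605 0.006439987167802376
(-70, 0) [ 0.52682837 -0.09169878]
(-27, 0) [ 0.56952749 -0.09677667]
(0, -50) [ 0.59043404 -0.14961526]
(0, 28) [ 0.5996451  -0.07216104]
```

```bash
cat > m.py <<'E'
from h import *
def meas():
    d=shot("wrist"); hsv=cv2.cvtColor(d["color"],cv2.COLOR_RGB2HSV); P={}
    for n,lo,hi in (("g",(50,100,40),(85,255,255)),("b",(100,110,80),(125,255,255))):
        m=cv2.inRange(hsv,lo,hi); _,_,st,c=cv2.connectedComponentsWithStats(m); i=1+np.argmax(st[1:,4]); P[n]=onz(d,*c[i],.073); print(n,c[i].round(1))
    v=P["g"]-P["b"]; yaw=np.arctan2(-v[0],v[1]); ex=np.array([np.cos(yaw),np.sin(yaw)]); ey=np.array([-ex[1],ex[0]])
    c=(P["g"]+P["b"])[:2]/2+.034*ex; s=ctrl.get_state()
    print("yaw",np.degrees(yaw),"c",c,"tcp",s["eef_pos"],np.abs(s["dq"]).max())
    return d,c,ex,ey
E
python3 - <<'E'
from m import *
d,c,ex,ey=meas()
g=cv2.cvtColor(d["color"],cv2.COLOR_RGB2GRAY); cv2.imwrite("pics/w2.png",g)
C=cv2.HoughCircles(g[:200,:400],cv2.HOUGH_GRADIENT,1.2,40,param1=100,param2=15,minRadius=24,maxRadius=36); print(C)
for u,v,r in C[0]:
    k=onz(d,u,v,.125)[:2]; print((u,v,r),(k-c)@ex,(k-c)@ey)
E
```

```text
g [160.2 113.4]
b [290.7 112.5]
yaw -6.82946419959886 c [ 0.59634561 -0.09999827] tcp [ 0.4805764  -0.1548484   0.23147574] 0.0707072512204137
[[[207.00002  101.4       28.68    ]
  [295.80002  115.8       33.96    ]
  [ 37.800003 120.600006  27.24    ]]]
(np.float32(207.00002), np.float32(101.4), np.float32(28.68)) -0.027975675937972327 -0.0018400712580541386
(np.float32(295.80002), np.float32(115.8), np.float32(33.96)) -0.03592152610473759 -0.0505968955378461
(np.float32(37.800003), np.float32(120.600006), np.float32(27.24)) -0.037535988917639436 0.09357203389682713
```

>>> move_arm(plan=[15,21,0,0,0,0.5,0,15,21,0,0,0,0.5,0,15,22,0,0,0,0,0,0,0,-30,0,0,0,0,0,0,-30,0,0,0,0,0,0,-30,0,0,0,0,0,0,-20,0,0,0,0,0,0,-13,0,0,0,0,0,0,0,0,0,0,0,0,0,0,0,0,0,0,0,0,0,0,0,0,0])

```text
time: 2.8
eef_pos: [0.5256, -0.0942, 0.11]
tcp_rot: [0.998, -0.058, 0.001, 0.0]
contact_force: [-0.6, 0.0, 0.3]
opening: 0.001
finger_force: 0.0
```

Run:
```python
from h import *
d=shot("wrist","w3.png"); s=ctrl.get_state(); print(s["eef_pos"],s["contact_force"],np.abs(s["dq"]).max())
a=shot("scene")["color"][225:310,222:322,::-1]; b=shot("side")["color"][185:250,235:310,::-1]
a=cv2.resize(a,(400,340),interpolation=3); b=cv2.resize(b,(392,340),interpolation=3)
cv2.imwrite("pics/c3.png",np.hstack([a,b]))
```

```text
[ 0.52558137 -0.09403076  0.10999608] [-0.41426818  0.21530464 -0.13825459] 0.00402026427037966
```

View pics/w3.png

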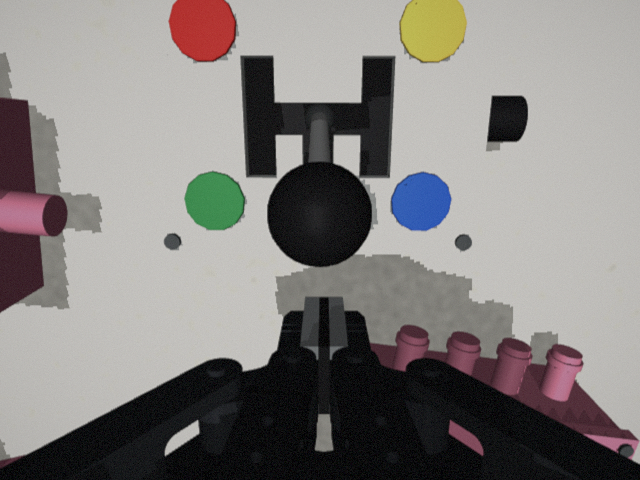

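The wrist view now shows all four discs: green (215,201), blue (421,201), red (203,27) and yellow (433,27). The ball is at (319,214), straight ahead of the fingertips at (324,297).

Run:
```python
from m import *
d,c,ex,ey=meas()
k=onz(d,319.5,214,.124)[:2]-c; print("knob",k@ex,k@ey)
t=ctrl.get_state()["eef_pos"][:2]-c; print("tcp",t@ex,t@ey,"tip px", "ex",ex)
for u,v in((203,27),(433,27)): q=onz(d,u,v,.073)[:2]-c; print(q@ex,q@ey)
q=onz(d,304,297,.110)[:2]-c; r=onz(d,346,297,.110)[:2]-c; print("tip edge",q@ex,q@ey,r@ex,r@ey)
```

```text
g [214.9 199.9]
b [421.9 200.7]
yaw -6.834922116185495 c [ 0.59676964 -0.09992498] tcp [ 0.52514201 -0.09363684  0.10936972] 0.005969863274150761
knob -0.02830947965924869 -0.0009543675610458754
tcp -0.07186692377631215 -0.002280886550560724 tip px ex [ 0.99289316 -0.11900916]
0.03239853415953481 0.04375300536054256
0.03272795122848009 -0.04333899593735455
tip edge -0.061943688791092744 0.0046954357565137704 -0.061879107770449374 -0.010346166416917348
```

>>> move_arm(plan=[5,0.5,0,0,0,0,0,5,0,0,0,0,0,0,5,-0.5,0,0,0,0,0,5,-0.6,0,0,0,0,0,5,-0.6,0,0,0,0,0,5,-0.6,0,0,0,0,0,5,-0.6,0,0,0,0,0,5,-0.6,0,0,0,0,0,3,-0.4,0,0,0,0,0,0,0,0,0,0,0,0,0,0,0,0,0,0,0])

```text
time: 4.1
eef_pos: [0.5679, -0.0968, 0.1082]
tcp_rot: [0.998, -0.058, 0.001, 0.0]
contact_force: [1.0, -0.4, -0.3]
opening: 0.003
finger_force: 0.0
```

Run:
```python
from m import *
d,c,ex,ey=meas(); cv2.imwrite("pics/w4.png",d["color"][:,:,::-1])
t=ctrl.get_state(); print(t["contact_force"]); t=t["eef_pos"][:2]-c; print("tcp",t@ex,t@ey)
g=cv2.cvtColor(d["color"],cv2.COLOR_RGB2GRAY)
C=cv2.HoughCircles(g[:320],cv2.HOUGH_GRADIENT,1.2,60,param1=100,param2=15,minRadius=44,maxRadius=58)
for u,v,r in C[0][:4]:
    k=onz(d,u,v,.128)[:2]-c; print((u,v,r),k@ex,k@ey)
```

```text
g [225.1 294. ]
b [420.8 294.8]
yaw -6.833675578838569 c [ 0.59702826 -0.09997065] tcp [ 0.56775907 -0.09681912  0.10823224] 0.0039040914664426993
[ 0.24542918 -0.85254943  0.07547901]
tcp -0.02943624891474831 -0.00035352773547417784
(np.float32(325.80002), np.float32(268.2), np.float32(52.04)) -0.0014544050433028506 -0.0009271212211479389
(np.float32(455.40002), np.float32(145.8), np.float32(53.36)) 0.03497789954926345 -0.036876333607455555
```

View pics/w4.png

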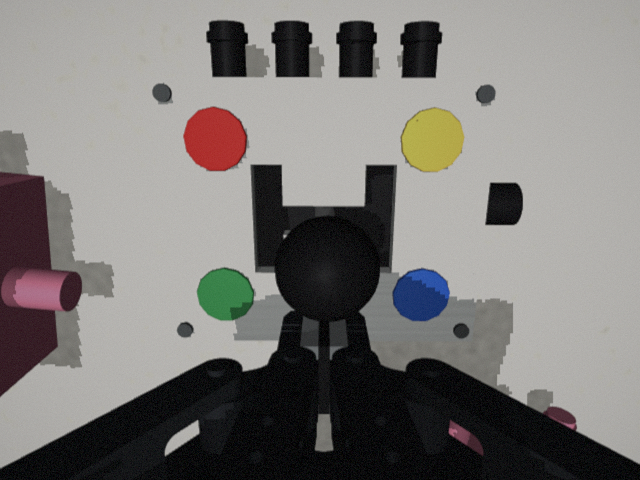

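The ball is at (326,268), about 2 mm short of upright, and its stick is in the cross channel. Next I'll nudge it, back off and go round to its right side.

>>> move_arm(plan=[1.5,-0.2,0,0,0,0,0,0,0,0,0,0,0,0,-8,1,0,0,0,0,0,-8,1,0,0,0,0,0,-3,-25,0,0,0,0,0,-3,-25,0,0,0,0,0,15,-1.8,0,0,0,0,0,15,-1.8,0,0,0,0,0,15,-1.8,0,0,0,0,0,0,0,0,0,0,0,0,0,0,0,0,0,0,0])

```text
time: 5.25
eef_pos: [0.5913, -0.1502, 0.1081]
tcp_rot: [0.998, -0.058, -0.0, -0.0]
contact_force: [0.4, -0.7, 0.3]
opening: 0.003
finger_force: 0.0
```

```bash
cat > n.py <<'E'
from h import *
c=np.array([.5966,-.0999]); ex=np.array([.9929,-.119]); ey=np.array([.119,.9929])
def look(f,zk=.128,r0=40,r1=62):
    d=shot("wrist",f); s=ctrl.get_state(); t=s["eef_pos"][:2]-c; print("tcp",t@ex,t@ey,s["eef_pos"][2],"F",s["contact_force"],"FI",s["contact_force"][:2]@ex,s["contact_force"][:2]@ey)
    # known ball: dark, roundish; triangulate from scene+side dark blob
    g=cv2.medianBlur(cv2.cvtColor(d["color"],cv2.COLOR_RGB2GRAY),5)
    C=cv2.HoughCircles(g,cv2.HOUGH_GRADIENT,1.2,50,param1=100,param2=15,minRadius=r0,maxRadius=r1)
    for u,v,r in (C[0][:6] if C is not None else []):
        if g[int(min(v,479)),int(min(u,639))]<50:
            k=onz(d,u,v,zk)[:2]-c; print("ball?",u,v,r,k@ex,k@ey)
    return d
E
python3 -c "
from n import *
look('w5.png')"
```

```text
tcp 0.000515809923707037 -0.05050021941897741 0.1080507099892283 F [0.58890964 0.28517479 0.15721339] FI 0.5507925829421026 0.3532302985995476
ball? 173.40001 360.6 57.28 -0.0034027986769771383 -0.0019215231595631614
ball? 624.60004 175.8 46.48 0.056945214142658504 -0.13576526790372972
ball? 323.40002 341.40002 45.16 0.003814693818423338 -0.050481107098351304
ball? 246.6 139.8 50.2 0.06645970922177415 -0.02890890389643379
```

View pics/w5.png

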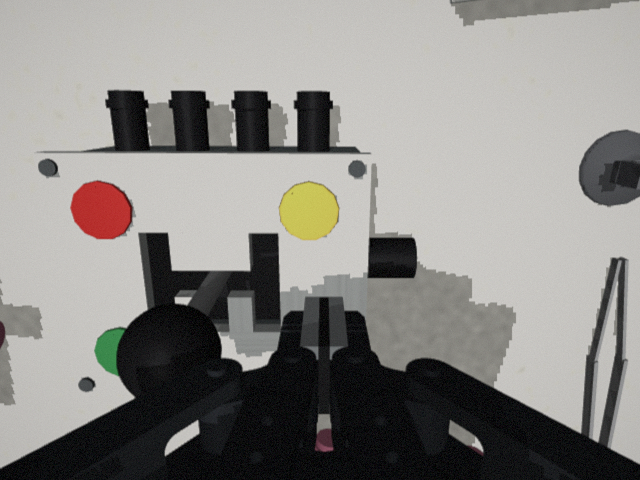

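>>> move_arm(plan=[-1,5,3,0,0,0,0,0.6,5,0,0,0,0,0,0.6,5,0,0,0,0,0,0.6,5,0,0,0,0,0,0.6,5,0,0,0,0,0,0.6,5,0,0,0,0,0,0.6,5,0,0,0,0,0,0.6,5,0,0,0,0,0,0,0,0,0,0,0,0,0,0,0,0,0,0,0])

```text
time: 6.3
eef_pos: [0.5951, -0.1099, 0.111]
tcp_rot: [0.998, -0.058, -0.0, -0.0]
contact_force: [0.9, 0.1, 0.0]
opening: 0.005
finger_force: 0.1
```

```bash
python3 -c "
from n import *
look('w6.png',.127)"
```

```text
tcp -0.0004198368815473629 -0.010191593588819445 0.11087010176896582 F [-0.54856217  0.44812912  0.3911338 ] FI -0.5979947474874964 0.37966850235902666
ball? 235.8 341.40002 46.6 0.0004459277597196232 0.018772097685573686
ball? 300.6 309.0 43.72 0.01223708663149359 -0.0027034486354471764
ball? 210.6 138.6 47.56 0.06551822429410921 0.02247334958702247
```

View pics/w6.png

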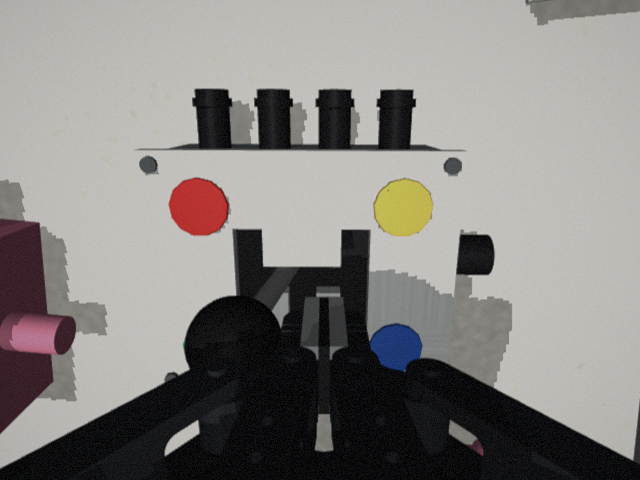

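The ball at (234,344) is now about 18 mm left, on the cross channel, with the tool 29 mm behind its centre. About 25 mm remains.

>>> move_arm(plan=[0.5,4,0,0,0,0,0,0.5,4,0,0,0,0,0,0.5,4,0,0,0,0,0,0.5,4,0,0,0,0,0,0.5,4,0,0,0,0,0,0.5,4,0,0,0,0,0,0,0,0,0,0,0,0,0,0,0,0,0,0,0])

```text
time: 7.15
eef_pos: [0.5984, -0.086, 0.1116]
tcp_rot: [0.998, -0.058, 0.0, -0.0]
contact_force: [-0.3, 0.1, -0.2]
opening: -0.003
finger_force: 0.1
```

Run:
```python
from n import *
look('w7.png',.120)
a=shot("scene")["color"][225:310,222:322,::-1]; b=shot("side")["color"][185:250,235:310,::-1]
a=cv2.resize(a,(400,340),interpolation=3); b=cv2.resize(b,(392,340),interpolation=3); w=cv2.imread("pics/w7.png")
cv2.imwrite("pics/c7.png",np.vstack([np.hstack([a,b])[:,:], cv2.resize(w[200:],(792,346))[:260]]))
```

```text
tcp 0.00022753043242838703 0.013924562644480692 0.11165413462438538 F [-0.57954921 -0.19297375 -0.28715445] FI -0.5524705317502362 -0.26056998924999664
ball? 240.6 335.40002 47.2 -0.0011083931580066798 0.042882929051167355
ball? 359.40002 319.80002 58.6 0.005079140245550172 0.0017689777903977274
ball? 58.2 274.2 53.32 0.021308113643433064 0.10247278210725028
```

View pics/c7.png

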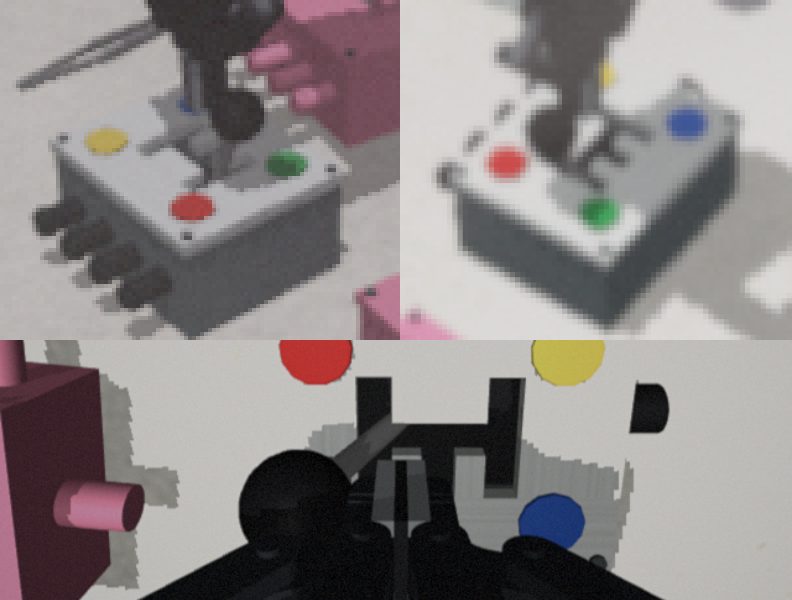

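The ball is about 43 mm left at wrist crop (300,510), with the stick at the left end of the channel. Next I'll back off and go round its far side.

>>> move_arm(plan=[-1.4,-12,0,0,0,0,0,15,-1.8,0,0,0,0,0,15,-1.8,0,0,0,0,0,15,-1.8,-4,0,0,0,0,1.7,14,-4,0,0,0,0,1.7,14,0,0,0,0,0,1.7,14,0,0,0,0,0,0,0,0,0,0,0,0,0,0,0,0,0,0,0])

```text
time: 8.2
eef_pos: [0.6467, -0.061, 0.1036]
tcp_rot: [0.998, -0.057, 0.0, 0.0]
contact_force: [0.5, -1.0, 0.0]
opening: -0.001
finger_force: 0.0
```

Run:
```python
from n import *
look(None,.120)
a=shot("scene")["color"][225:310,222:322,::-1]; b=shot("side")["color"][185:250,235:310,::-1]
a=cv2.resize(a,(400,340),interpolation=3); b=cv2.resize(b,(392,340),interpolation=3)
cv2.imwrite("pics/c8.png",np.hstack([a,b]))
```

```text
tcp 0.045271825093497836 0.044114946206995756 0.10363843537220149 F [ 0.39320365  0.11183297 -0.17448724] FI 0.37710378372683084 0.15783018867535778
ball? 324.6 311.40002 58.6 0.05702724683174283 0.044359492924737925
```

View pics/c8.png

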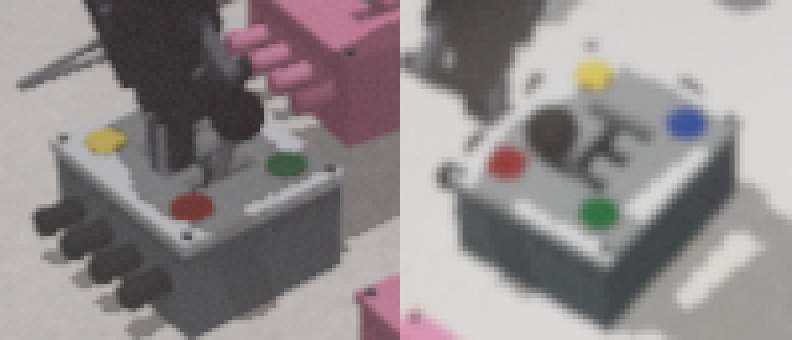

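The ball is still at the left end, at side crop (552,130), and the fingers are beyond it on the far side. Now I'll push back towards the green disc.

>>> move_arm(plan=[-4.7,0.5,0,0,0,0,0,-4.7,0.5,0,0,0,0,0,-4.7,0.5,0,0,0,0,0,-4.7,0.5,0,0,0,0,0,-4.7,0.5,0,0,0,0,0,-4.7,0.6,0,0,0,0,0,-4.7,0.6,0,0,0,0,0,-4.7,0.6,0,0,0,0,0,-4.7,0.6,0,0,0,0,0,-4.7,0.6,0,0,0,0,0,0,0,0,0,0,0,0,0,0,0,0,0,0,0])

```text
time: 9.55
eef_pos: [0.5987, -0.0562, 0.1025]
tcp_rot: [0.998, -0.058, -0.002, -0.0]
contact_force: [0.2, 0.5, 0.5]
opening: -0.004
finger_force: 0.0
```

>>> move_arm(plan=[-2,0.2,0,0,0,0,0,-2,0.2,0,0,0,0,0,0,0,0,0,0,0,0,0,0,0,0,0,0,0])

```text
time: 9.95
eef_pos: [0.5955, -0.0558, 0.103]
tcp_rot: [0.998, -0.058, -0.001, -0.0]
contact_force: [-0.2, 0.4, -0.8]
opening: 0.0
finger_force: 0.3
```

```bash
cat > k.py <<'E'
from n import *
ds=shot("scene");dd=shot("side"); look(None)
a=ds["color"][225:310,222:322,::-1]; b=dd["color"][185:250,235:310,::-1]
a=cv2.resize(a,(400,340),interpolation=3); b=cv2.resize(b,(392,340),interpolation=3)
import sys; cv2.imwrite(sys.argv[1],np.hstack([a,b]))
E
python3 k.py pics/c9.png
```

```text
tcp -0.006252735354615906 0.043620703857994846 0.1032595382782827 F [-0.43922014 -0.48496277  0.27906514] FI -0.37839110547548743 -0.5337867303580169
ball? 323.40002 340.2 45.16 3.905236641265752e-05 0.04370562407368159
```

>>> move_arm(plan=[-1,0.1,0,0,0,0,0,-1,0.1,0,0,0,0,0,0,0,0,0,0,0,0,0,0,0,0,0,0,0])

```text
time: 10.5
eef_pos: [0.5941, -0.0558, 0.1033]
tcp_rot: [0.998, -0.058, 0.0, 0.0]
contact_force: [3.0, 0.3, -1.3]
opening: 0.001
finger_force: 1.2
```

```bash
python3 k.py pics/c10.png
```

```text
tcp -0.007805444323682213 0.043493620886101446 0.10329950551389183 F [ 2.31386625 -1.0611962  -1.76434177] FI 2.423720145431366 -0.7783116214902226
ball? 323.40002 339.0 43.84 -0.0011537392854523779 0.043586685142507964
ball? 78.600006 364.2 46.48 -0.010307419271015361 0.11995236300034784
ball? 521.4 118.200005 47.32 0.0640357293750853 -0.008240547409863831
ball? 383.40002 127.8 57.28 0.061449639973750865 0.02793949926193339
```

View pics/c10.png

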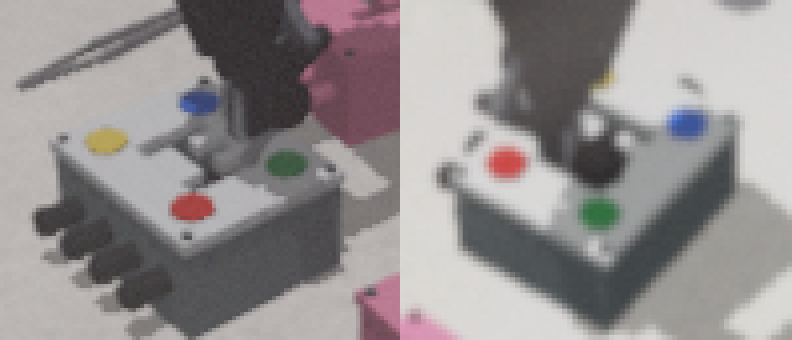

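The ball is almost over the green disc, at side crop (598,160), and the force has just started to rise. One more gentle millimetre.

>>> move_arm(plan=[-0.7,0.1,0,0,0,0,0,-0.7,0.1,0,0,0,0,0,0,0,0,0,0,0,0,0,0,0,0,0,0,0])

```text
time: 11.05
eef_pos: [0.5932, -0.0558, 0.1034]
tcp_rot: [0.998, -0.058, 0.001, 0.0]
contact_force: [5.7, 0.2, -3.3]
opening: 0.001
finger_force: 2.5
```

```bash
python3 k.py pics/c11.png
```

```text
tcp -0.008635862895068734 0.043420789634639474 0.10332711830634782 F [ 4.4290788  -0.91530576 -4.42023998] FI 4.506553722365438 -0.3817467075468155
ball? 323.40002 345.0 48.04 -0.004138596892544575 0.04349091744317095
```

>>> move_arm(plan=[10,-1.2,0,0,0,0,0,20,-2.4,0,0,0,0,0,20,-2.4,0,0,0,0,0,15,-2,20,0,0,0,0,10,0,45,0,0,0,0,10,0,45,0,0,0,0,10,-20,20,0,0,0,0,10,-20,0,0,0,0,0,0,0,0,0,0,0,0,0,0,0,0,0,0,0])

```text
time: 12.2
eef_pos: [0.6969, -0.1034, 0.2324]
tcp_rot: [0.998, -0.058, -0.002, -0.001]
contact_force: [0.1, 0.2, -0.5]
opening: 0.004
finger_force: 0.0
```

```bash
python3 k.py pics/c12.png
```

```text
tcp 0.09973213866495745 0.009298519221034075 0.2321682238121221 F [ 0.59680555  0.67634646 -0.01234044] FI 0.5120829992676575 0.7425642618929327
ball? 294.6 319.80002 52.0 0.04696081686068355 0.02757748521840938
```

View pics/c12.png

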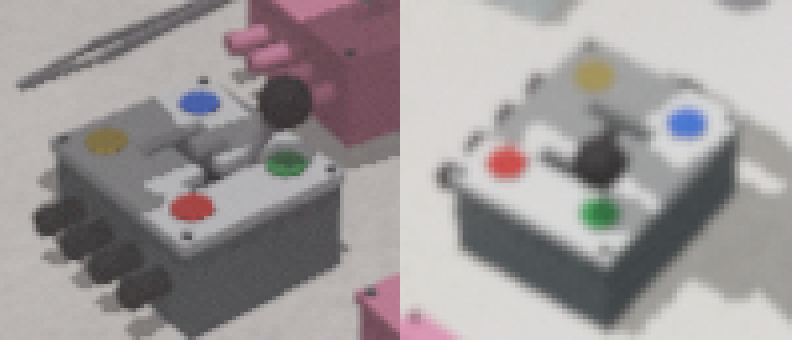

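Run:
```python
from n import *
ds=shot("scene");dd=shot("side")
k=tri(ray(ds,293.2,250.4),ray(dd,273.2,215.9)); g=(onz(ds,293.5,265.9,.073)+onz(dd,272.5,225.5,.073))/2
print(k,g,(k-g)[:2]@ex,(k-g)[:2]@ey)
```

```text
[ 0.5630042  -0.05000507  0.11565789] [ 0.56413548 -0.04858259  0.073     ] -0.0009539721067335007 -0.0015470013151658553
```

The ball is over the green disc to within 2 mm, at 0.116 m height, so it is fully home. The arm is clear, so I'm handing in.

```bash
python3 -c "
from plant import order
print(order.sign_off())"
```

```text
the job is handed in; nothing more can be done
None
```

The lever is fully home in the green-disc slot: its ball measures within 2 mm of the disc's centre. It was only pushed with shut fingers, nothing else on the shelf was touched, the arm is clear, and the job is handed in.

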